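# Type box down the gauge lane

### The job

Push the wooden type box into line with the lane on the bench, then push it down between the two guide rails until it lies flush against the stop bar at the far end. The rails are set to gauge but not yet tightened, so neither the box nor the robot may touch either rail; the box is only pushed, flat on the bench, never lifted or tipped. Leave the tins, jar, tape and tools where they are, and finish with the hand clear of everything.

Things in the scene. Friction and masses are not known exactly. Their poses are not given: they have to be found in the camera images.
- type_box: The lidded wooden box of type, with small brass corners: 100 mm (its x) by 130 mm (its y, the length) by 55 mm high, 0.5 to 0.9 kg, loose on the bench, plain flat upright sides. Origin: centre of its underside; z up. It starts before the lane's mouth, off to the robot's side of the lane's line and up to 0.25 rad askew, with its +y end towards the lane. Its friction on the bench is ordinary: it takes some 4 to 13 N to push and stops when the push stops.
- lane: The lane on the bench, fixed. Origin: on the bench top, mid-way between the rails at the open mouth. Its +y runs down the lane to the stop, its +x points away from the robot across the lane, z up. The clear width between the rails is 124 mm (x from -62 to +62 mm), the rails run from y = 0 to y = 220 mm, and the stop's face is at y = 222 mm. The bench top is the floor of the lane (z = 0, no step). The box is home when its origin is at x about 0, y = 157 mm.
- near_rail: Aluminium guide rail on the robot's side, 16 mm wide, 14 mm high, 220 mm long along its y. Origin: centre of its underside. Fixed.
- far_rail: The same rail on the far side of the lane. Fixed.
- stop: Steel stop bar across the far end of the lane, 170 mm (x) by 18 mm (y) by 30 mm high. Origin: bottom edge of the face that looks back up the lane. Fixed; the box may touch it.
- tin_a: Bystander, not to be moved: closed ink tin, 84 mm across, 55 mm high, beside the far rail. Origin: centre of its underside.
- tin_b: Bystander, not to be moved: closed ink tin, 72 mm across, 45 mm high, on the far side of the ground before the lane's mouth. Origin: centre of its underside.
- jar: Bystander, not to be moved: small jar, 60 mm across, 75 mm high, beside the near rail. Origin: centre of its underside.
- tape: Bystander, not to be moved: roll of tape lying flat, 84 mm across, 24 mm high, beside the near rail. Origin: centre of its underside.
- brayer: Bystander, not to be moved: ink roller with wooden handle, about 165 mm long, 40 mm high, lying beyond the stop, handle towards the robot. Origin: centre of its underside.
- spatula: Bystander, not to be moved: spatula (about 250 mm long, under 30 mm high) lying on the bench to the robot's right, behind the box's start as seen from the lane.
- wrench: Bystander, not to be moved: 150 mm wrench lying flat on the bench, to the robot's left.
Mind the look-alikes: they are no part of the job. Several things have the shape of the type_box; the one meant has the colours described above.

How it is judged:
By the outcome, as a careful person would: the job done as asked, in the order asked, and still so for the second after the job is handed in, with the robot touching nothing.
It also fails if it takes over 58 s, if anything falls off the work surface, if the arm or the gripper's body presses on something with over 40 N, if the wrist force passes 120 N, or if a joint passes its speed limit or range.

### The arm

A 6-joint arm with a two-finger parallel gripper is mounted at the origin on the work surface. World frame = base frame: x ahead of the robot, y to its left, z up, the work surface at z = 0. Lengths are in m, angles in rad, forces in N, time in s.
With the tool pointing down it reaches from about 0.35 to 0.975 m from the base axis. Payload 4.9 kg.
Tool frame: the origin (TCP) lies at the very end of the fingers, on their centre line; the grasp point (between the pads) lies 19 mm behind it; x points along the fingers, z is the direction in which the jaws open and shut, and the axes are right-handed (so a half turn about x gives the same grasp; the last joint's range is limited). The gripper opens to 85 mm and grips with 20 to 120 N. Pads are 22 mm wide; open, the fingers measure 114 mm over their backs; the gripper's body (76 mm by 85 mm) begins 54 mm behind the grasp point. The pads swing forward as they close: fully open they stand 13 mm farther back than shut.
Start: joints at [-1.363, 0.053, 1.613, -0, 1.476, -0.119], TCP at [0.201, -0.592, 0.231] pointing down, gripper open.
Joint ranges: [-3.01, 3.01], [-1.01, 2.22], [0.06, 2.58], [-1.02, 4.17], [0.09, 2.62], [-3.14, 3.14]. Speed limits (rad/s): [2.57, 2.57, 3.14, 3.14, 3.14, 3.14].

### API

Orientations are given as a rotation vector (axis times angle).
In Python, from station import ctrl, imaging gives the robot as it stands. The module is installed in compiled form; this text tells all that it offers.
- The arm moves only by the shell command python3 -m jog 'ROWS' [FORCE]. ROWS is JSON, a list that holds one entry, the list of rows, each a list of 5 numbers: the shift along the tool's x, y, z in m, then the turn about the tool's x in rad, then the closure, from -1 (fully open) to 1 (shut). A call has 1 to 12 rows; each row is the pose to reach, as a shift and turn from the pose measured when the call began, along the tool's axes at that moment; what a row does not reach only later rows make up. A row lasts 1/10 s, in which the tool goes at most 50 mm and 8.59 degrees, less where a joint would pass 70% of its speed; a pose out of reach is approached as far as the arm can. A call with a gripper value outside its range is refused whole. The fingers move at their own pace and stop on an object; FORCE is the grip in N (left out, the last holds). Time passes only in rows, so rows that repeat a pose let the fingers close. It gives the time, the measured TCP pose, the force and the opening at its end, in the units of the state.
- ctrl.get_obs(): the state, without advancing time (a new reading comes with each control period).
- imaging.get_image(name): name is "scene" or "top" or "wrist"; returns a dict with "color" (384x512x3 uint8, red, green, blue), "intrinsics" (3x3 intrinsics, pixels), "R" (3x3) and "t" (3): a world point X has camera coordinates R X + t. Camera axes: x right, y down, z forward; pixel columns grow to the right and rows downward; lengths in m; the calibration is good to about 2 mm. A picture is of the moment at which its call begins. There is no depth.
- ctrl.finish_job(): hands the job in, once; it reports no verdict.
The state is a dict: "t": time; "q": joint angles; "dq": joint speeds; "effort": joint torques, N m; "tool_pos": TCP position; "tool_rot": TCP orientation; "contact_force": force on the tool from outside, world axes, zero at the start; "wrist_torque": the same for the moment, N m; "opening": finger opening in m.
Only numpy, scipy, OpenCV 4.12 (cv2) and the standard library are available. Lean on these libraries where they do the work, as an engineer would, in place of code of your own. Each camera call takes 0.05 s, during which the arm holds its last target.

## Working session

There is one attempt and no reset: what is moved stays moved. The work goes in short steps, Python scripts to look and compute and a shell command to move; the robot and the scene stay as the last step left them, time stands still between calls to the robot, and variables do not carry over. Pictures are saved under pics/ and viewed, and the job is handed in when it is done.

```bash
mkdir -p pics
python3 - <<'E'
from station import ctrl, imaging
import cv2, numpy as np
o=ctrl.get_obs(); print({k:np.round(v,3).tolist() for k,v in o.items()})
for n in ("scene","top"):
    d=imaging.get_image(n); np.savez(f"pics/{n}0.npz",**d)
    print(n,d["intrinsics"].tolist(),np.round(d["R"],4).tolist(),np.round(d["t"],4).tolist())
    cv2.imwrite(f"pics/{n}0.png",cv2.resize(d["color"][:,:,::-1],(800,600),interpolation=cv2.INTER_CUBIC))
E
```

```text
{'t': 0.0, 'q': [-1.363, 0.053, 1.614, -0.0, 1.476, -0.119], 'dq': [0.001, -0.0, 0.001, 0.001, -0.001, 0.002], 'effort': [0.0, -39.368, -37.018, -0.0, 0.007, -0.0], 'tool_pos': [0.2, -0.591, 0.23], 'tool_rot': [0.967, 1.348, -0.964], 'contact_force': [0.001, -0.579, 0.454], 'wrist_torque': [0.006, -0.015, 0.011], 'opening': 0.085}
scene [[421.96916071681505, 0.0, 251.49256792992483], [0.0, 421.96916071681505, 184.09912777834774], [0.0, 0.0, 1.0]] [[-0.7315, 0.6818, -0.0126], [0.4071, 0.4218, -0.8101], [-0.547, -0.5977, -0.5861]] [0.4005, -0.1487, 1.5845]
top [[392.9574050546492, 0.0, 256.9884180971472], [0.0, 392.9574050546492, 190.79380354451038], [0.0, 0.0, 1.0]] [[-0.0273, -0.9995, 0.0153], [-0.9963, 0.026, -0.0817], [0.0813, -0.0174, -0.9965]] [-0.0176, 0.4985, 1.1949]
```

View pics/scene0.png

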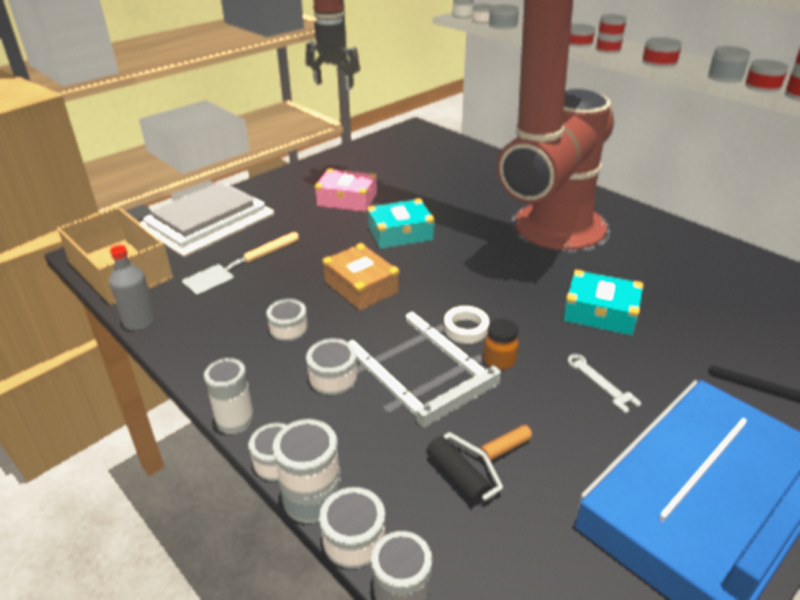

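View pics/top0.png

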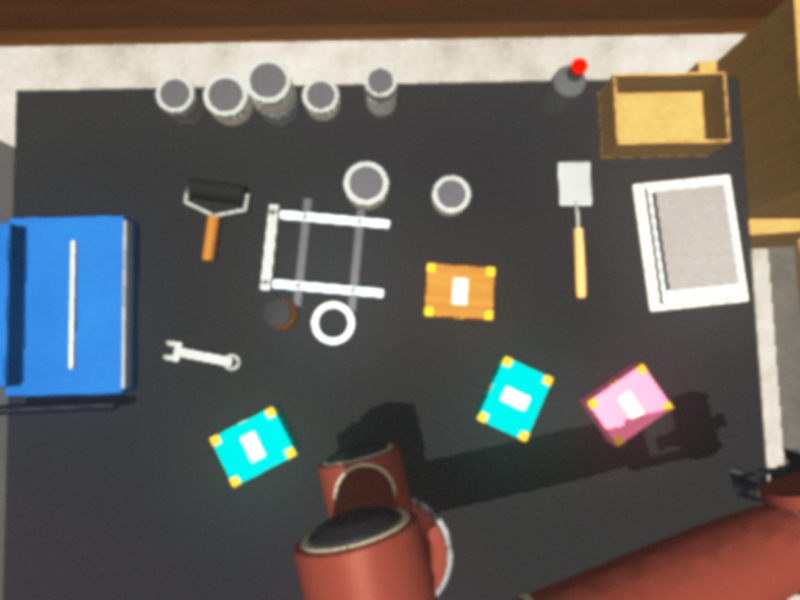

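The top picture shows the wooden box with brass corners at about (460,291). The look-alikes are the cyan boxes at (515,398) and (253,447) and the pink box at (629,404). The lane's mouth is near (385,258) and the stop near (270,248). I choose the wooden box and will check it in a close crop.

Run:
```python
import cv2, numpy as np
d=np.load("pics/top0.npz")["color"][:,:,::-1]
cv2.imwrite("pics/c_box.png",cv2.resize(d[105:225,220:340],(800,600) and (600,600),interpolation=cv2.INTER_CUBIC))
cv2.imwrite("pics/c_lane.png",cv2.resize(d[100:220,155:275],(600,600),interpolation=cv2.INTER_CUBIC))
s=np.load("pics/scene0.npz")["color"][:,:,::-1]
cv2.imwrite("pics/c_scene.png",cv2.resize(s[140:290,160:360],(800,600),interpolation=cv2.INTER_CUBIC))
```

```text
(no output)
```

View pics/c_box.png

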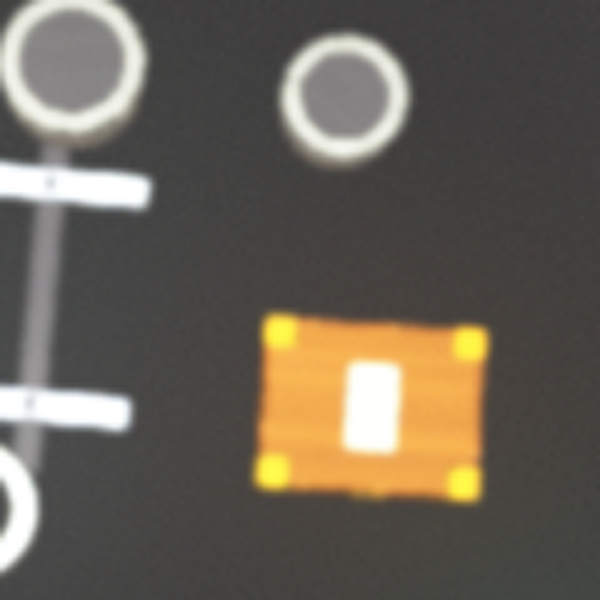

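View pics/c_lane.png

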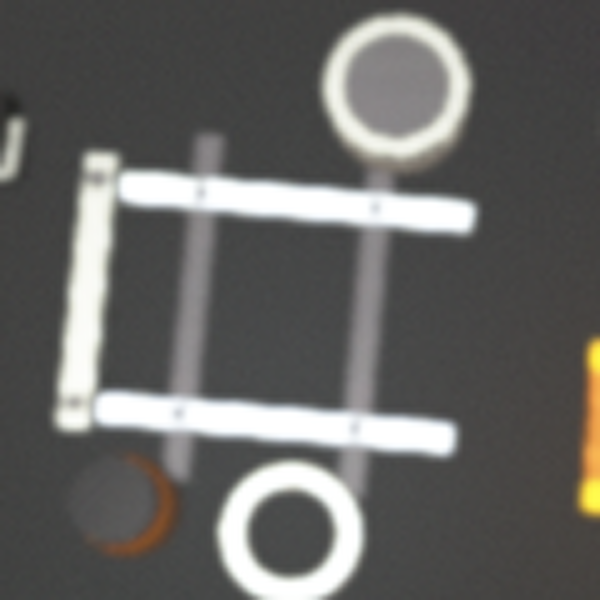

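View pics/c_scene.png

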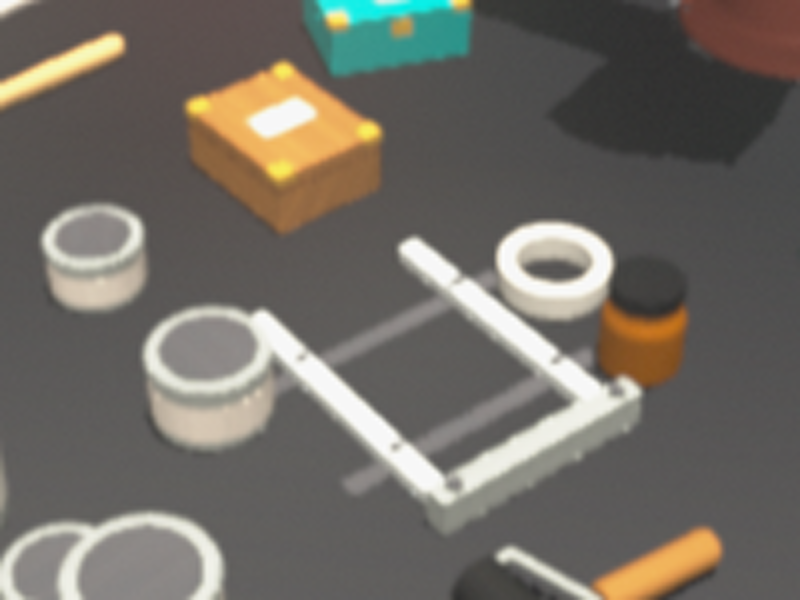

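```bash
cat > h.py <<'E'
import numpy as np, cv2
from scipy.optimize import least_squares
from scipy.spatial.transform import Rotation as Rn
def proj(d,P):
    c=np.asarray(P)@d["R"].T+d["t"]; K=d["intrinsics"]
    return c[:,:2]/c[:,2:]*K[0,0]+K[:2,2]
def place(p,L):
    c,s=np.cos(p[2]),np.sin(p[2]); L=np.asarray(L,float)
    return np.c_[p[0]+c*L[:,0]-s*L[:,1],p[1]+s*L[:,0]+c*L[:,1],L[:,2]]
def uv(pts,s,off): return (np.asarray(pts,float)+.5)/s-.5+np.array(off)
def fit(d,L,px,p0):
    r=least_squares(lambda p:(proj(d,place(p,L))-px).ravel(),p0)
    return r.x,np.round(r.fun.reshape(-1,2),2)
BOX=[(.05,.065,.055),(.05,-.065,.055),(-.05,-.065,.055),(-.05,.065,.055)]  # far-lane, far-back, near-back, near-lane
RAIL=[(.078,0,.014),(.062,0,.014),(.078,.22,.014),(.062,.22,.014),(-.062,0,.014),(-.078,0,.014),(-.062,.22,.014),(-.078,.22,.014)]
def inlane(lp,b):
    c,s=np.cos(lp[2]),np.sin(lp[2]); dx,dy=b[0]-lp[0],b[1]-lp[1]
    return np.array([c*dx+s*dy,-s*dx+c*dy,b[2]-lp[2]])
E
python3 - <<'E'
from h import *
d=dict(np.load("pics/top0.npz")); s=dict(np.load("pics/scene0.npz"))
b,r=fit(d,BOX,uv([(263,316),(488,325),(482,500),(254,490)],5,(220,105)),[.5,-.1,0]);print(b,r.tolist())
l,r=fit(d,RAIL,uv([(476,202),(472,234),(119,172),(121,203),(457,423),(453,455),(96,392),(97,423)],5,(155,100)),[.5,0,0]);print(l,r.tolist())
print("box in lane",inlane(l,b))
np.savez("pics/l0.npz",l=l,b=b)
im=s["color"][140:290,160:360,::-1].copy(); im=cv2.resize(im,(800,600),interpolation=cv2.INTER_CUBIC)
for P in (place(b,BOX),place(l,RAIL)):
    for q in (proj(s,P)-[160,140]+.5)*4-.5: cv2.circle(im,tuple(int(v) for v in np.round(q)),4,(0,0,255),1)
cv2.imwrite("pics/chk.png",im)
# objects in lane frame
def pix(d,u,z):
    K=d["intrinsics"];ray=d["R"].T@np.array([(u[0]-K[0,2])/K[0,0],(u[1]-K[1,2])/K[0,0],1]);C=-d["R"].T@d["t"];return C+ray*(z-C[2])/ray[2]
for n,u,z in (("tin_b",uv([(345,97)],5,(220,105))[0],.045),("tin_a",uv([(397,85)],5,(155,100))[0],.055),("tape",uv([(291,533)],5,(155,100))[0],.024),("jar",uv([(115,500)],5,(155,100))[0],.075),
 ("spat_lo",(580*.64,297*.64),.02),("spat_hi",(575*.64,165*.64),.01),("cyan",(507*.64,357*.64),.055)):
    P=pix(d,u,z);print(n,P.round(3),inlane(l,[P[0],P[1],0]).round(3))
E
```

```text
[ 0.50629949 -0.14199103 -0.07173419] [[0.9, 0.86], [-1.19, 1.04], [-1.05, -0.95], [1.33, -0.91]]
[ 0.57958036 -0.00198735 -0.11240415] [[-0.63, 0.63], [-0.27, -0.76], [0.89, 0.53], [-0.03, -0.66], [-0.73, 0.62], [-0.38, -0.68], [0.93, 0.73], [0.2, -0.37]]
box in lane [-0.05711454 -0.1473399   0.04066996]
tin_b [ 0.699 -0.133  0.045] [ 0.134 -0.117  0.112]
tin_a [0.724 0.034 0.055] [0.139 0.052 0.112]
tape [0.454 0.106 0.024] [-0.137  0.093  0.112]
jar [0.474 0.204 0.075] [-0.129  0.193  0.112]
spat_lo [ 0.491 -0.386  0.02 ] [-0.045 -0.391  0.112]
spat_hi [ 0.762 -0.393  0.01 ] [ 0.225 -0.368  0.112]
cyan [ 0.377 -0.229  0.055] [-0.176 -0.248  0.112]
```

View pics/chk.png

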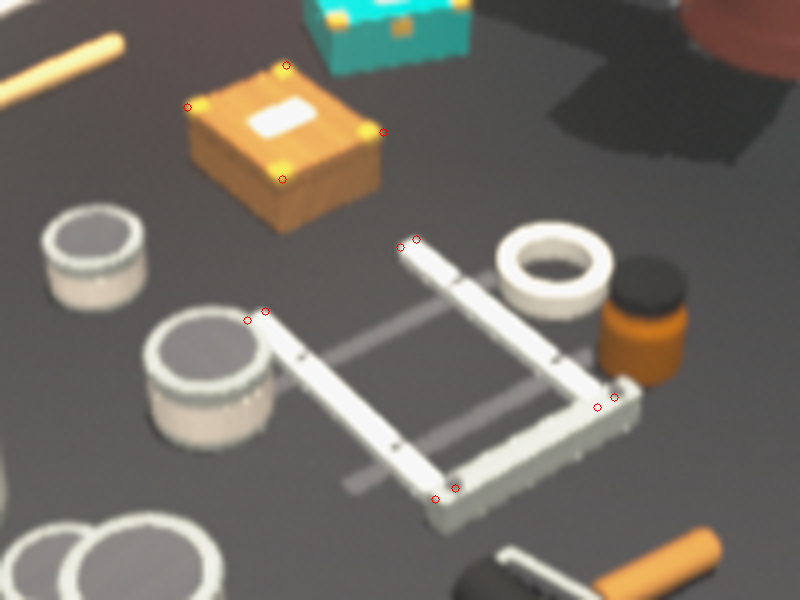

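The crop confirms the wooden box with brass corners, and its fitted top also lands on the scene view. In lane terms it sits at (-57,-147) mm, +0.04 rad. My plan is to press both open fingers on its near side and push it across to x=0, then push its back end down the lane with the tips above rail height.

```bash
cat >> h.py <<'E'
def tool(o): return np.array(o["tool_pos"]),Rn.from_rotvec(o["tool_rot"]).as_matrix()
def goto(o,l,xy,z,jaw):
    """shift in tool axes and turn to reach lane xy, height z, jaw axis along 'x' or 'y' of lane"""
    p,R=tool(o); c,s=np.cos(l[2]),np.sin(l[2])
    w=np.array([l[0]+c*xy[0]-s*xy[1],l[1]+s*xy[0]+c*xy[1],z])
    j=np.array([c,s,0]) if jaw=='x' else np.array([-s,c,0])
    t=np.arctan2(R[:,1]@-j,R[:,2]@j)   # z' = cos z - sin y about x
    alts=[(t+k*np.pi+np.pi)%(2*np.pi)-np.pi for k in (0,1)]
    return (R.T@(w-p)).round(4),np.round(alts,4)
def lanepos(o,l):
    p,R=tool(o); a=inlane(l,[p[0],p[1],0])[:2]
    return np.round([*a,p[2]],4)
E
python3 - <<'E'
from h import *
from station import ctrl
l=np.load("pics/l0.npz")["l"]; o=ctrl.get_obs(); print(tool(o)[1].round(3))
print(goto(o,l,(-.165,-.147),.23,'y'),goto(o,l,(-.165,-.147),.012,'y'))
E
```

```text
[[-0.     0.947  0.321]
 [ 0.002  0.321 -0.947]
 [-1.     0.    -0.002]]
(array([ 0.0009,  0.3364, -0.3736]), array([-2.7024,  0.4392])) (array([ 0.2189,  0.3363, -0.3732]), array([-2.7024,  0.4392]))
```

```bash
python3 -m jog '[[[0,0.03,-0.035,0.04,-1],[0,0.065,-0.075,0.1,-1],[0,0.1,-0.115,0.18,-1],[0,0.135,-0.15,0.25,-1],[0,0.17,-0.19,0.32,-1],[0,0.205,-0.23,0.38,-1],[0,0.24,-0.27,0.44,-1],[0,0.275,-0.305,0.44,-1],[0,0.31,-0.345,0.44,-1],[0,0.337,-0.373,0.44,-1],[0,0.337,-0.373,0.44,-1],[0,0.337,-0.373,0.44,-1]]]'
python3 - <<'E'
from h import *
from station import ctrl,imaging
l=np.load("pics/l0.npz")["l"]; o=ctrl.get_obs(); print(tool(o)[1].round(3),lanepos(o,l),goto(o,l,(-.165,-.147),.012,'y'))
d=imaging.get_image("wrist"); cv2.imwrite("pics/w1.png",d["color"][:,:,::-1])
E
```

```text
t: 1.3
tool_pos: [0.4001, -0.1288, 0.2306]
tool_rot: [1.29, 1.157, -1.29]
contact_force: [-0.1, -1.4, 0.4]
opening: 0.0855
[[-0.001  0.994 -0.109]
 [ 0.002 -0.109 -0.994]
 [-1.    -0.001 -0.002]] [-0.1642 -0.1461  0.2306] (array([ 0.2186, -0.0006,  0.0012]), array([-3.1387e+00,  2.9000e-03]))
```

View pics/w1.png

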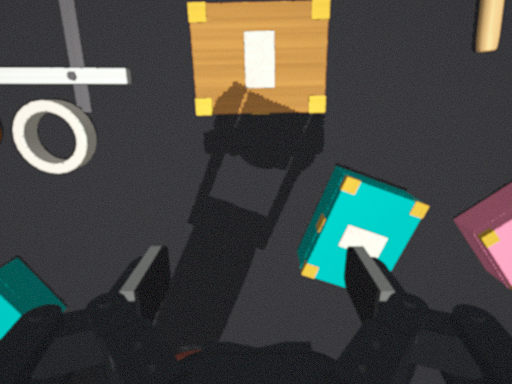

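The wrist view shows the wooden box ahead, with its near edge at row ~113 and columns 195–328. The right finger at (365,270) looks to be over the cyan box, but that is perspective: it computes to about 40 mm clear. I'll move 10 mm forward and lower.

```bash
python3 -m jog '[[[0.03,0.01,0.001,0,-1],[0.07,0.012,0.001,0,-1],[0.11,0.012,0.001,0,-1],[0.15,0.012,0.001,0,-1],[0.18,0.012,0.001,0,-1],[0.2,0.012,0.001,0,-1],[0.212,0.012,0.001,0,-1],[0.218,0.012,0.001,0.003,-1],[0.218,0.012,0.001,0.003,-1],[0.218,0.012,0.001,0.003,-1]]]'
python3 - <<'E'
from h import *
from station import ctrl,imaging
l=np.load("pics/l0.npz")["l"]; o=ctrl.get_obs(); print(tool(o)[1].round(3),lanepos(o,l),goto(o,l,(-.061,-.147),.012,'y'))
d=imaging.get_image("wrist"); cv2.imwrite("pics/w2.png",d["color"][:,:,::-1])
d=imaging.get_image("scene"); cv2.imwrite("pics/s2.png",cv2.resize(d["color"][100:250,140:340,::-1],(800,600),interpolation=2))
E
```

```text
t: 2.35
tool_pos: [0.4121, -0.1328, 0.0137]
tool_rot: [1.295, 1.152, -1.293]
contact_force: [-0.4, -0.9, 0.4]
opening: 0.0852
[[ 0.001  0.993 -0.115]
 [ 0.    -0.115 -0.993]
 [-1.     0.001 -0.   ]] [-0.1517 -0.1488  0.0137] (array([ 0.0018,  0.0907, -0.0021]), array([ 3.1383, -0.0032]))
```

View pics/w2.png

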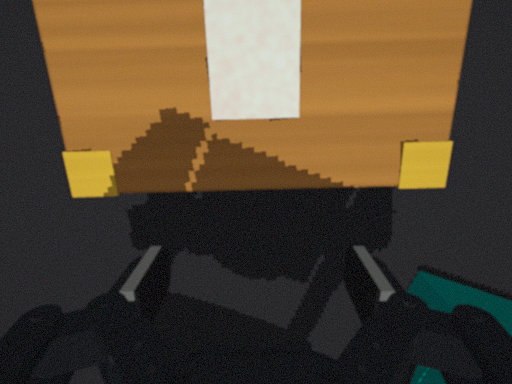

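View pics/s2.png

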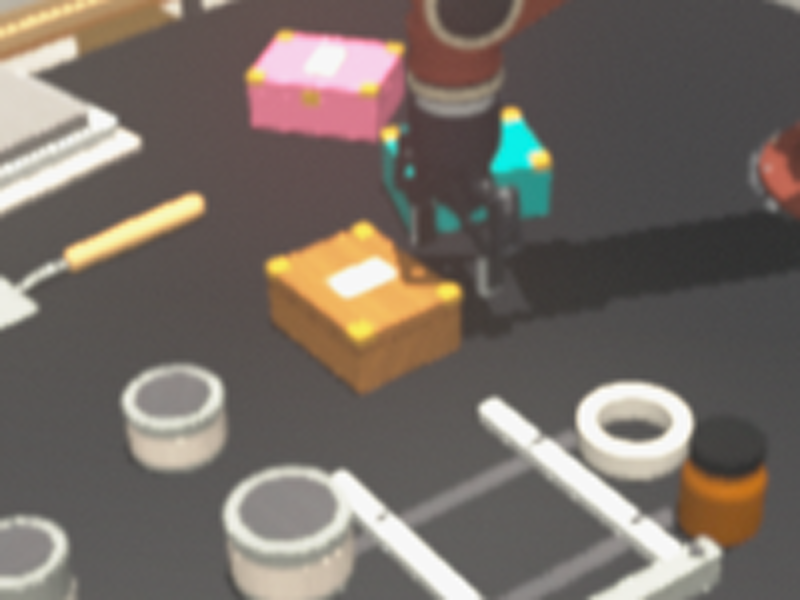

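Both fingertips stand free in front of the near face, with fingers at columns ~140–375 and the face at 70–450. Now I'll push across gently.

```bash
python3 -m jog '[[[0,0.008,0,0,-1],[0,0.016,0,0,-1],[0,0.022,0,0,-1],[0,0.027,0,0,-1],[0,0.031,0,0,-1],[0,0.035,0,0,-1],[0,0.039,0,0,-1],[0,0.044,-0.001,0,-1],[0,0.049,-0.001,0,-1],[0,0.054,-0.001,0,-1],[0,0.057,-0.001,0,-1],[0,0.06,-0.001,0,-1]]]'
python3 - <<'E'
from h import *
from station import ctrl,imaging
l=np.load("pics/l0.npz")["l"]; o=ctrl.get_obs(); print(lanepos(o,l),goto(o,l,(-.061,-.147),.012,'y'))
d=imaging.get_image("wrist"); cv2.imwrite("pics/w3.png",d["color"][:,:,::-1])
E
```

```text
t: 3.65
tool_pos: [0.4703, -0.138, 0.0132]
tool_rot: [1.292, 1.157, -1.296]
contact_force: [-7.4, 0.6, 4.2]
opening: 0.0852
[-0.0934 -0.1474  0.0132] (array([ 0.0011,  0.0324, -0.0005]), array([ 3.1392e+00, -2.3000e-03]))
```

View pics/w3.png

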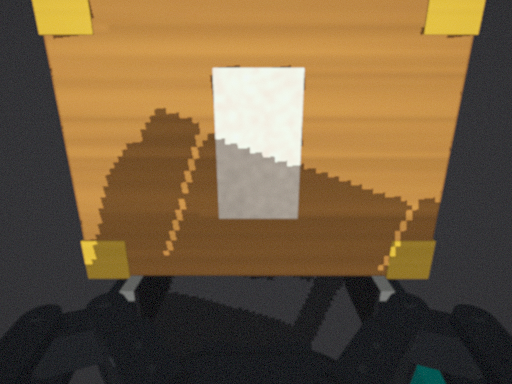

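Both fingers are now flush on the near face: its edge is level at row ~275 and the push takes about 7 N. Continuing.

```bash
python3 -m jog '[[[0,0.004,0,0,-1],[0,0.008,0,0,-1],[0,0.012,0,0,-1],[0,0.016,0,0,-1],[0,0.02,0,0,-1],[0,0.024,0,0,-1],[0,0.027,0,0,-1],[0,0.03,0,0,-1],[0,0.03,0,0,-1]]]'
python3 -m jog '[[[0,-0.01,0,0,-1],[-0.01,-0.03,0,0,-1],[-0.06,-0.04,0,0,-1],[-0.11,-0.08,0,0,-1],[-0.14,-0.11,0,0,-1],[-0.14,-0.13,0,0,-1],[-0.14,-0.13,0,0,-1]]]'
python3 - <<'E'
from h import *
from station import ctrl,imaging
l=np.load("pics/l0.npz")["l"]; o=ctrl.get_obs(); print(lanepos(o,l))
d=imaging.get_image("top"); np.savez("pics/top4.npz",**d)
im=d["color"][:,:,::-1]
cv2.imwrite("pics/t4.png",cv2.resize(im[95:215,155:315],(800,600),interpolation=2))
E
```

```text
t: 4.6
tool_pos: [0.5, -0.1413, 0.0126]
tool_rot: [1.292, 1.158, -1.296]
contact_force: [-4.0, 0.7, 1.9]
opening: 0.0855
t: 5.3
tool_pos: [0.3709, -0.127, 0.1552]
tool_rot: [1.294, 1.151, -1.294]
contact_force: [-0.2, 0.4, -0.8]
opening: 0.0852
[-0.1933 -0.1476  0.1552]
```

View pics/t4.png

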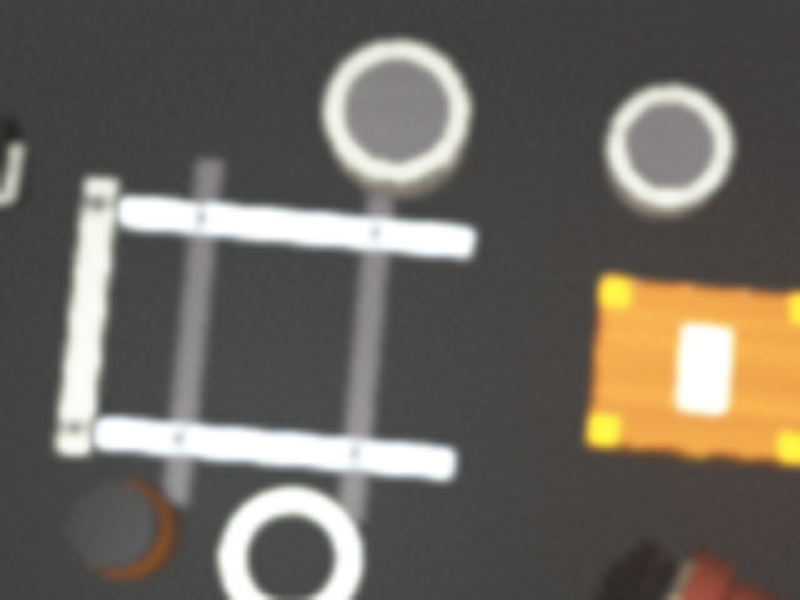

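The box is now nearly in line, but the crop cuts off its right end. I'll measure it with a colour mask.

```bash
cat >> h.py <<'E'
def boxfit(d,p0,roi=None):
    h=cv2.cvtColor(np.ascontiguousarray(d["color"]),cv2.COLOR_RGB2HSV)
    m=((h[...,0]>8)&(h[...,0]<35)&(h[...,1]>110)&(h[...,2]>110)).astype(np.uint8)
    pr=proj(d,place(p0,BOX)).mean(0)
    n,lab,st,ce=cv2.connectedComponentsWithStats(m)
    k=min((i for i in range(1,n) if st[i,4]>600),key=lambda i:np.hypot(*(ce[i]-pr)))
    cs,_=cv2.findContours((lab==k).astype(np.uint8),0,2)
    q=cv2.boxPoints(cv2.minAreaRect(max(cs,key=cv2.contourArea)))
    P=proj(d,place(p0,BOX)); px=np.array([q[np.argmin(np.hypot(*(q-a).T))] for a in P])
    return fit(d,BOX,px,p0)
E
python3 - <<'E'
from h import *
z=np.load("pics/l0.npz"); l,b0=z["l"],z["b"]
d0=dict(np.load("pics/top0.npz"));d=dict(np.load("pics/top4.npz"))
b,_=boxfit(d0,b0);print("start chk",inlane(l,b).round(4))
b,r=boxfit(d,b0+[.05,0,0]);print(b,inlane(l,b).round(4),r.tolist()); np.savez("pics/b4.npz",b=b)
im=d["color"][:,:,::-1]
c=cv2.resize(im[105:225,225:345],(600,600),interpolation=2)
for q in (proj(d,place(b,BOX))-[225,105]+.5)*5-.5: cv2.circle(c,tuple(int(v) for v in np.round(q)),3,(255,0,255),1)
cv2.imwrite("pics/t4b.png",c)
E
```

```text
start chk [-0.057  -0.1469  0.0242]
[ 0.5596635  -0.14789137 -0.11476081] [-0.0034 -0.1472 -0.0024] [[1.49, 1.74], [-1.96, 1.61], [-1.35, -1.71], [1.8, -1.57]]
```

View pics/t4b.png

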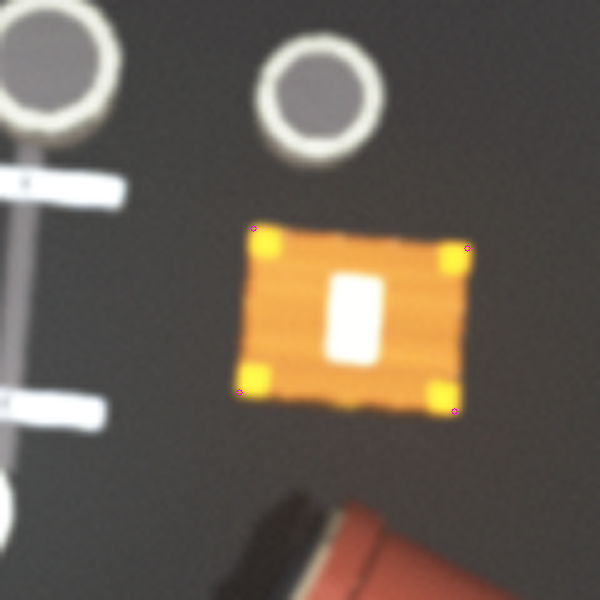

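The box measures x=-3.4 mm, yaw -0.002 rad, and the tool's end position agrees. A 3 mm nudge will centre it.

Run:
```python
from h import *
from station import ctrl
l=np.load("pics/l0.npz")["l"]; o=ctrl.get_obs(); print(goto(o,l,(-.08,-.147),.012,'y'),goto(o,l,(-.0605,-.147),.012,'y'))
```

```text
(array([ 0.1419,  0.113 , -0.0008]), array([ 3.1383, -0.0033])) (array([ 0.1419,  0.1325, -0.0009]), array([ 3.1383, -0.0033]))
```

```bash
python3 -m jog '[[[0.03,0.04,0,0,-1],[0.07,0.07,0,-0.003,-1],[0.11,0.085,0,-0.003,-1],[0.135,0.095,0,-0.003,-1],[0.142,0.105,-0.001,-0.003,-1],[0.142,0.113,-0.001,-0.003,-1],[0.142,0.119,-0.001,-0.003,-1],[0.142,0.124,-0.001,-0.003,-1],[0.142,0.128,-0.001,-0.003,-1],[0.142,0.131,-0.001,-0.003,-1],[0.142,0.133,-0.001,-0.003,-1],[0.142,0.133,-0.001,-0.003,-1]]]'
python3 - <<'E'
from h import *
from station import ctrl
l=np.load("pics/l0.npz")["l"]; o=ctrl.get_obs(); print(lanepos(o,l))
E
```

```text
t: 6.55
tool_pos: [0.5025, -0.1412, 0.0124]
tool_rot: [1.29, 1.156, -1.294]
contact_force: [-5.1, -0.0, 3.4]
opening: 0.0857
[-0.061  -0.147   0.0124]
```

```bash
python3 -m jog '[[[0,-0.01,0,0,-1],[0,-0.025,0,0,-1],[-0.04,-0.03,0,0,-1],[-0.08,-0.03,0,0,-0.4],[-0.12,-0.03,0,0,-0.4],[-0.14,-0.03,0,0,-0.4],[-0.14,-0.03,0,0,-0.4]]]'
python3 - <<'E'
from h import *
from station import ctrl,imaging
l=np.load("pics/l0.npz")["l"]; o=ctrl.get_obs(); print(np.round(o["q"],2),lanepos(o,l),goto(o,l,(0,-.25),.152,'x'),goto(o,l,(0,-.25),.02,'x'))
d=imaging.get_image("top"); np.savez("pics/top5.npz",**d)
E
```

```text
t: 7.25
tool_pos: [0.4753, -0.1389, 0.1572]
tool_rot: [1.291, 1.148, -1.289]
contact_force: [1.0, -0.7, -0.3]
opening: 0.0594
[-0.43 -0.21  1.99 -0.    1.36  1.25] [-0.0883 -0.1478  0.1572] (array([0.006 , 0.0883, 0.1022]), array([-1.571 ,  1.5706])) (array([0.138 , 0.0876, 0.1018]), array([-1.571 ,  1.5706]))
```

```bash
python3 -m jog '[[[0,0.008,0.01,-0.14,-0.4],[0,0.016,0.02,-0.28,-0.4],[0,0.024,0.03,-0.42,-0.4],[0,0.032,0.04,-0.56,-0.4],[0,0.04,0.05,-0.7,-0.4],[0,0.05,0.06,-0.84,-0.4],[0,0.06,0.07,-0.98,-0.4],[0,0.07,0.08,-1.12,-0.4],[0,0.08,0.09,-1.26,-0.4],[0,0.088,0.102,-1.4,-0.4],[0,0.088,0.102,-1.54,-0.4],[0,0.088,0.102,-1.571,-0.4]]]'
python3 - <<'E'
from h import *
from station import ctrl,imaging
z=np.load("pics/l0.npz");l=z["l"]; o=ctrl.get_obs(); print(np.round(o["q"],2),lanepos(o,l),tool(o)[1].round(3),goto(o,l,(0,-.25),.02,'x'))
d=dict(np.load("pics/top5.npz"));b,r=boxfit(d,np.load("pics/b4.npz")["b"]);print(inlane(l,b).round(4),r.tolist())
c=cv2.resize(d["color"][105:225,225:345,::-1],(600,600),interpolation=2);cv2.imwrite("pics/t5.png",c)
d=imaging.get_image("wrist"); cv2.imwrite("pics/w5.png",d["color"][:,:,::-1])
E
```

```text
t: 8.5
tool_pos: [0.5486, -0.2492, 0.1518]
tool_rot: [0.087, 1.572, -0.086]
contact_force: [-0.5, -0.1, -0.2]
opening: 0.0598
[-0.55  0.06  1.74 -0.    1.34 -0.44] [-0.0031 -0.2491  0.1518] [[-0.003  0.11   0.994]
 [ 0.001  0.994 -0.11 ]
 [-1.     0.    -0.003]] (array([ 0.1318, -0.0009,  0.0035]), array([ 2.4000e-03, -3.1392e+00]))
[-1.600e-03 -1.471e-01  1.000e-04] [[1.19, 1.42], [-1.6, 1.35], [-1.04, -1.39], [1.45, -1.32]]
```

View pics/w5.png

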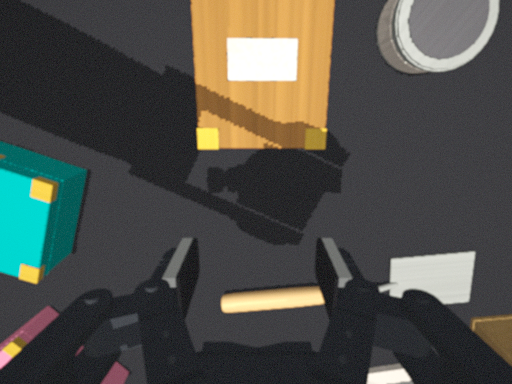

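View pics/t5.png

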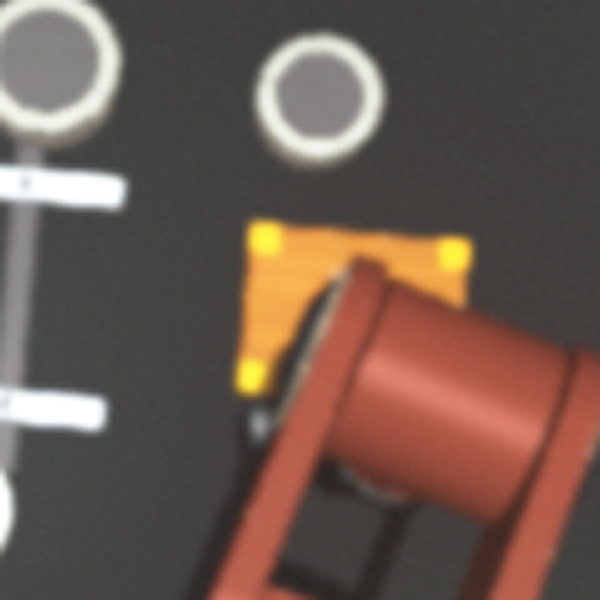

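The wrist view shows the box's back edge centred at column ~262 (row 150), with the fingers to either side at 185 and 330. The box measures x≈-1.6 mm, yaw 0. In the top view the arm hides its near right corner. Lowering behind it now.

```bash
python3 -m jog '[[[0.03,0,0.002,0,-0.4],[0.065,0,0.003,0.002,-0.4],[0.095,0,0.003,0.002,-0.4],[0.115,0,0.003,0.002,-0.4],[0.127,0,0.003,0.002,-0.4],[0.131,0,0.003,0.002,-0.4],[0.131,0,0.003,0.002,-0.4]]]'
python3 -m jog '[[[0,0.008,0,0,-0.4],[0,0.016,0,0,-0.4],[0,0.021,0,0,-0.4],[0,0.025,0,0,-0.4],[0,0.029,0,0,-0.4],[0,0.033,0,0,-0.4],[0,0.038,0,0,-0.4],[0,0.044,0,0,-0.4],[0,0.05,0,0,-0.4],[0,0.055,0,0,-0.4],[0,0.06,0,0,-0.4],[0,0.06,0,0,-0.4]]]'
python3 - <<'E'
from h import *
from station import ctrl,imaging
z=np.load("pics/l0.npz");l=z["l"]; o=ctrl.get_obs(); print(lanepos(o,l),goto(o,l,(0,.081),.02,'x'))
d=imaging.get_image("wrist"); cv2.imwrite("pics/w6.png",d["color"][:,:,::-1])
d=imaging.get_image("scene"); cv2.imwrite("pics/s6.png",cv2.resize(d["color"][120:270,150:350,::-1],(800,600),interpolation=2))
E
```

```text
t: 9.25
tool_pos: [0.5508, -0.2491, 0.0203]
tool_rot: [0.089, 1.573, -0.088]
contact_force: [1.2, 0.4, 0.2]
opening: 0.0595
t: 10.45
tool_pos: [0.5581, -0.1895, 0.021]
tool_rot: [0.089, 1.571, -0.088]
contact_force: [-0.6, -2.2, 2.5]
opening: 0.0597
[-0.0003 -0.1887  0.021 ] (array([1.000e-03, 2.697e-01, 2.000e-04]), array([-3.0000e-04,  3.1413e+00]))
```

View pics/w6.png

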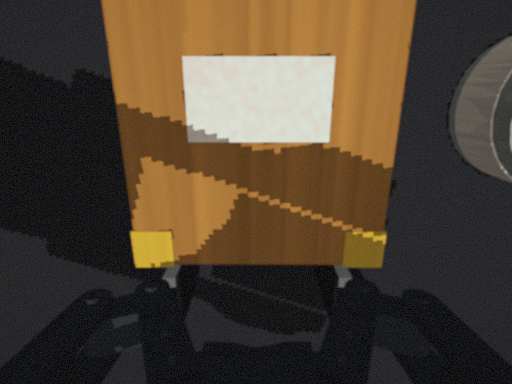

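View pics/s6.png

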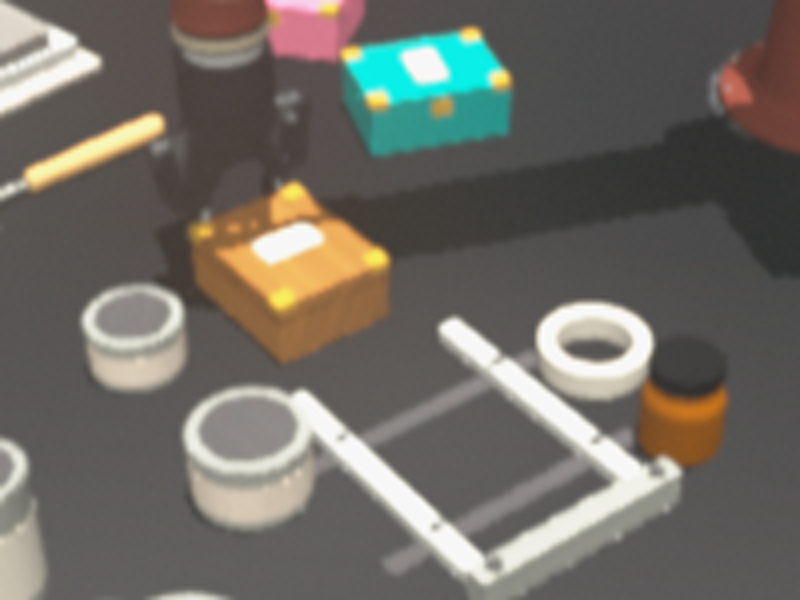

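The box is flush on both fingers, flat, and centred in the wrist view at columns 130–385. I'll push to the mouth and check again.

```bash
python3 -m jog '[[[0,0.004,0,0,-0.4],[0,0.008,0,0,-0.4],[0,0.012,0,0,-0.4],[0,0.016,0,0,-0.4],[0,0.021,0,0,-0.4],[0,0.026,0,0,-0.4],[0,0.031,0,0,-0.4],[0,0.035,0,0,-0.4],[0,0.038,0,0,-0.4],[0,0.04,0,0,-0.4],[0,0.04,0,0,-0.4]]]'
python3 - <<'E'
from h import *
from station import ctrl,imaging
z=np.load("pics/l0.npz");l=z["l"]; o=ctrl.get_obs(); print(lanepos(o,l),goto(o,l,(0,.081),.02,'x'))
d=imaging.get_image("top"); np.savez("pics/top7.npz",**d)
c=cv2.resize(d["color"][95:215,155:315,::-1],(800,600),interpolation=2);cv2.imwrite("pics/t7.png",c)
d=imaging.get_image("scene"); cv2.imwrite("pics/s7.png",cv2.resize(d["color"][120:270,150:350,::-1],(800,600),interpolation=2))
E
```

```text
t: 11.65
tool_pos: [0.5625, -0.1491, 0.0207]
tool_rot: [0.09, 1.572, -0.087]
contact_force: [1.1, -2.0, -0.1]
opening: 0.0599
[-0.0005 -0.1481  0.0207] (array([0.001 , 0.2291, 0.0004]), array([-3.0000e-04,  3.1413e+00]))
```

View pics/t7.png

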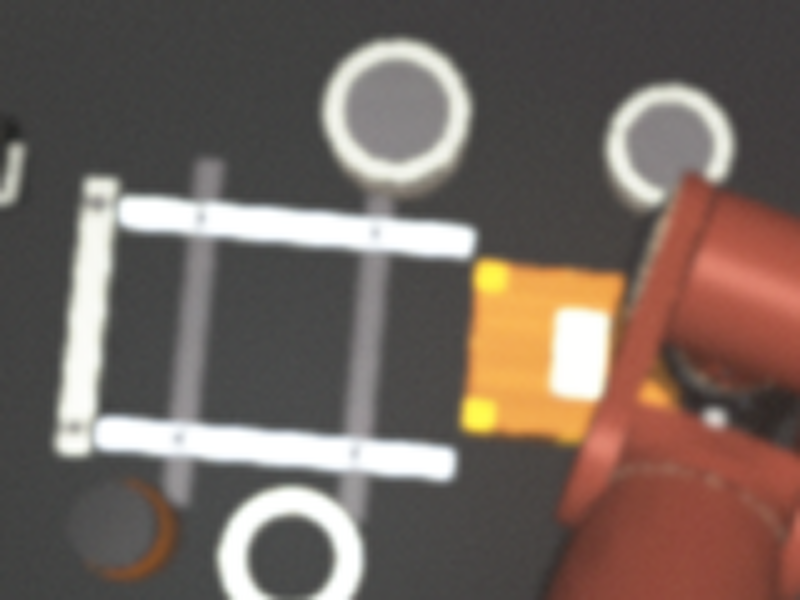

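View pics/s7.png

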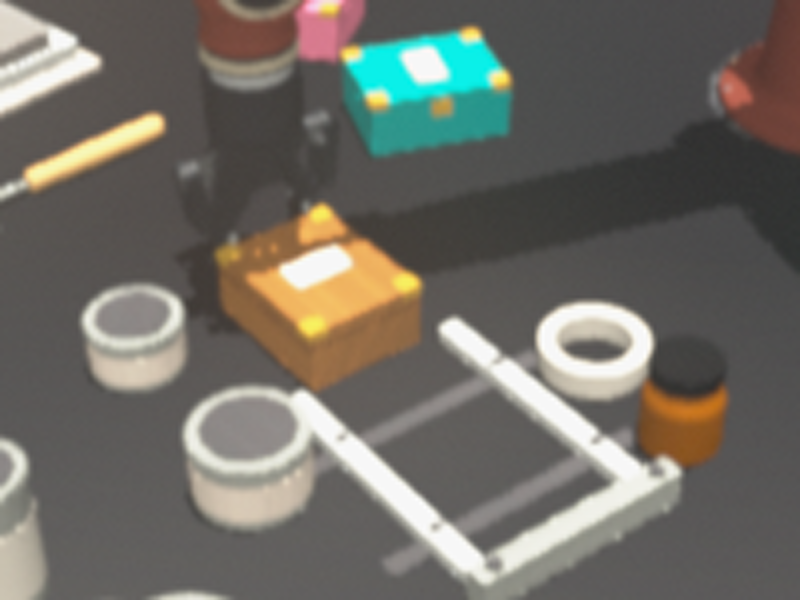

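At the mouth, the top picture shows the box's lane-side top corners at about (474,258) and (461,432). I'll convert these, plus the scene's lower corner at (316,388), to lane coordinates.

```bash
cat >> h.py <<'E'
def pix(d,u,z):
    K=d["intrinsics"];ray=d["R"].T@np.array([(u[0]-K[0,2])/K[0,0],(u[1]-K[1,2])/K[0,0],1]);C=-d["R"].T@d["t"];return C+ray*(z-C[2])/ray[2]
E
python3 - <<'E'
from h import *
l=np.load("pics/l0.npz")["l"];d=dict(np.load("pics/top7.npz"));s=dict(np.load("pics/scene0.npz"))
for dd,u,sc,off,z in ((d,(474,258),5,(155,95),.055),(d,(461,432),5,(155,95),.055),(s,(316,388),4,(150,120),0),(s,(420,349),4,(150,120),0),
  (s,(293,396),4,(150,120),.014),(s,(312,389),4,(150,120),.014),(s,(440,325),4,(150,120),.014),(s,(460,318),4,(150,120),.014)):
    P=pix(dd,uv([u],sc,off)[0],z);print(u,inlane(l,[P[0],P[1],0])[:2].round(4))
E
```

```text
(474, 258) [ 0.0524 -0.0031]
(461, 432) [-0.054  -0.0045]
(316, 388) [ 0.0447 -0.0122]
(420, 349) [-0.0443 -0.002 ]
(293, 396) [ 0.0718 -0.0008]
(312, 389) [0.0565 0.001 ]
(440, 325) [-0.0637 -0.0021]
(460, 318) [-0.0812  0.0003]
```

The top view puts the box 1 mm off the lane's centre and the scene view at most 4 mm off. Both leave at least 8 mm to each rail, so I'll go on into the lane.

```bash
python3 -m jog '[[[0,0.005,0,0,-0.4],[0,0.011,0,0,-0.4],[0,0.019,0,0,-0.4],[0,0.028,0,0,-0.4],[0,0.038,0,0,-0.4],[0,0.048,0,0,-0.4],[0,0.058,0,0,-0.4],[0,0.066,0,0,-0.4],[0,0.072,0,0,-0.4],[0,0.077,0,0,-0.4],[0,0.08,0,0,-0.4],[0,0.08,0,0,-0.4]]]'
python3 - <<'E'
from h import *
from station import ctrl,imaging
z=np.load("pics/l0.npz");l=z["l"]; o=ctrl.get_obs(); print(lanepos(o,l),goto(o,l,(0,.081),.02,'x'))
d=imaging.get_image("top"); np.savez("pics/top8.npz",**d)
c=cv2.resize(d["color"][95:215,155:315,::-1],(800,600),interpolation=2);cv2.imwrite("pics/t8.png",c)
d=imaging.get_image("wrist"); cv2.imwrite("pics/w8.png",d["color"][:,:,::-1])
E
```

```text
t: 12.95
tool_pos: [0.5714, -0.0688, 0.0206]
tool_rot: [0.091, 1.572, -0.086]
contact_force: [-0.1, -0.3, -1.0]
opening: 0.0598
[-0.0007 -0.0673  0.0206] (array([0.0011, 0.1483, 0.0006]), array([-4.0000e-04,  3.1412e+00]))
```

View pics/t8.png

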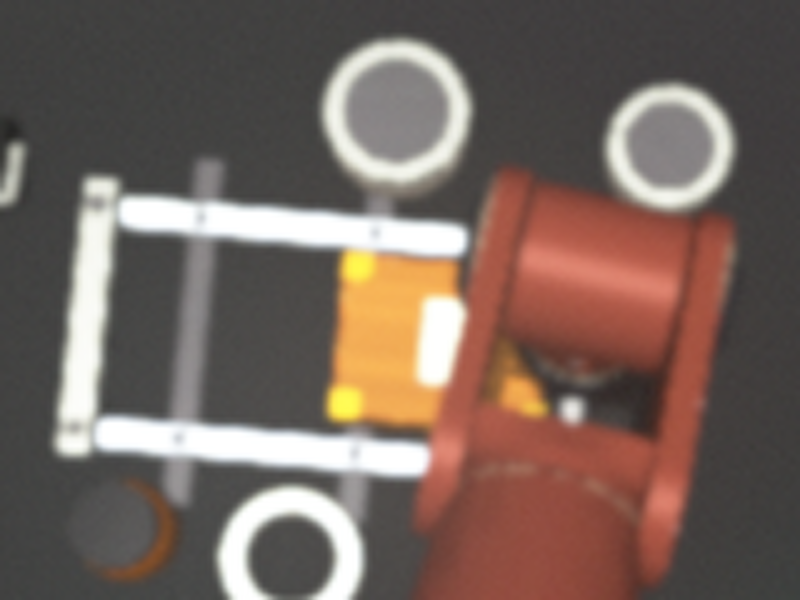

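View pics/w8.png

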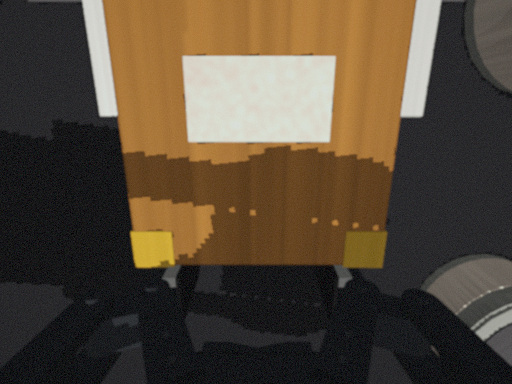

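The wrist view shows the rails evenly placed on both sides of the box: outer edges at 98 and 424, box at ~117–402 on the same row. Continuing down the lane.

```bash
python3 -m jog '[[[0,0.006,0,0,-0.4],[0,0.014,0,0,-0.4],[0,0.024,0,0,-0.4],[0,0.036,0,0,-0.4],[0,0.048,0,0,-0.4],[0,0.06,0,0,-0.4],[0,0.072,0,0,-0.4],[0,0.084,0,0,-0.4],[0,0.094,0,0,-0.4],[0,0.102,0,0,-0.4],[0,0.107,0,0,-0.4],[0,0.11,0,0,-0.4]]]'
python3 -m jog '[[[0,0.003,0,0,-0.4],[0,0.007,0,0,-0.4],[0,0.011,0,0,-0.4],[0,0.015,0,0,-0.4],[0,0.019,0,0,-0.4],[0,0.023,0,0,-0.4],[0,0.026,0,0,-0.4],[0,0.029,0,0,-0.4],[0,0.031,0,0,-0.4]]]'
python3 - <<'E'
from h import *
from station import ctrl,imaging
z=np.load("pics/l0.npz");l=z["l"]; o=ctrl.get_obs(); print(lanepos(o,l),goto(o,l,(0,.081),.02,'x'))
d=imaging.get_image("scene"); cv2.imwrite("pics/s9.png",cv2.resize(d["color"][150:300,180:380,::-1],(800,600),interpolation=2))
d=imaging.get_image("wrist"); cv2.imwrite("pics/w9.png",d["color"][:,:,::-1])
E
```

```text
t: 14.25
tool_pos: [0.5835, 0.041, 0.0208]
tool_rot: [0.092, 1.573, -0.086]
contact_force: [-0.3, -3.5, -2.2]
opening: 0.0599
t: 15.15
tool_pos: [0.587, 0.0721, 0.0208]
tool_rot: [0.092, 1.573, -0.085]
contact_force: [-0.1, -2.1, -1.3]
opening: 0.0598
[-0.001   0.0744  0.0208] (array([0.0008, 0.0066, 0.001 ]), array([-2.0000e-04,  3.1413e+00]))
```

View pics/s9.png

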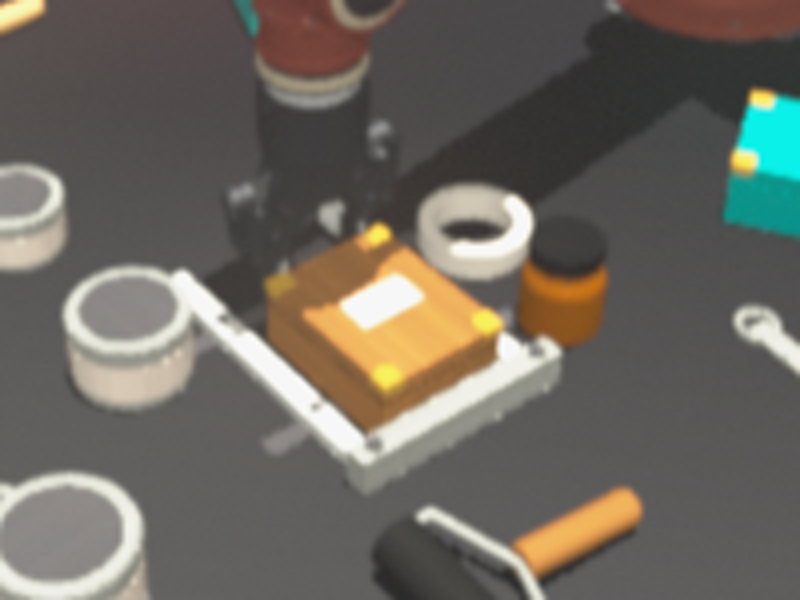

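View pics/w9.png

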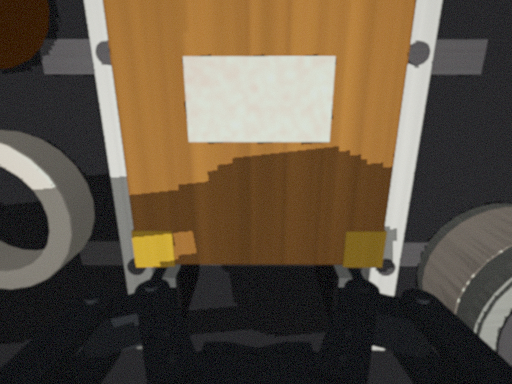

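The box is inside and flat, just short of the stop and evenly between the rails. Now I'll creep forward and watch the force.

```bash
python3 -m jog '[[[0,0.001,0,0,-0.4],[0,0.002,0,0,-0.4],[0,0.003,0,0,-0.4],[0,0.004,0,0,-0.4],[0,0.005,0,0,-0.4],[0,0.006,0,0,-0.4]]]'
python3 -m jog '[[[0,0.001,0,0,-0.4],[0,0.002,0,0,-0.4]]]'
```

```text
t: 15.85
tool_pos: [0.5878, 0.0783, 0.0211]
tool_rot: [0.092, 1.573, -0.085]
contact_force: [-0.7, -4.5, -1.7]
opening: 0.06
t: 16.05
tool_pos: [0.5878, 0.0789, 0.021]
tool_rot: [0.089, 1.574, -0.087]
contact_force: [-2.4, -10.8, -0.1]
opening: 0.0595
```

```bash
python3 -m jog '[[[0,0.001,0,0,-0.4],[0,0.002,0,0,-0.4]]]'
python3 -m jog '[[[0,0.0015,0,0,-0.4],[0,0.0015,0,0,-0.4]]]'
python3 - <<'E'
from h import *
from station import ctrl,imaging
z=np.load("pics/l0.npz");l=z["l"]; o=ctrl.get_obs(); print(lanepos(o,l))
d=imaging.get_image("scene"); cv2.imwrite("pics/s10.png",cv2.resize(d["color"][180:280,220:353,::-1],(798,600),interpolation=2))
E
```

```text
t: 16.25
tool_pos: [0.5878, 0.0788, 0.0211]
tool_rot: [0.086, 1.575, -0.091]
contact_force: [-3.1, -13.3, 0.7]
opening: 0.0597
t: 16.45
tool_pos: [0.5877, 0.0787, 0.0212]
tool_rot: [0.084, 1.575, -0.093]
contact_force: [-2.3, -8.4, 0.0]
opening: 0.0596
[-0.0009  0.0811  0.0212]
```

View pics/s10.png

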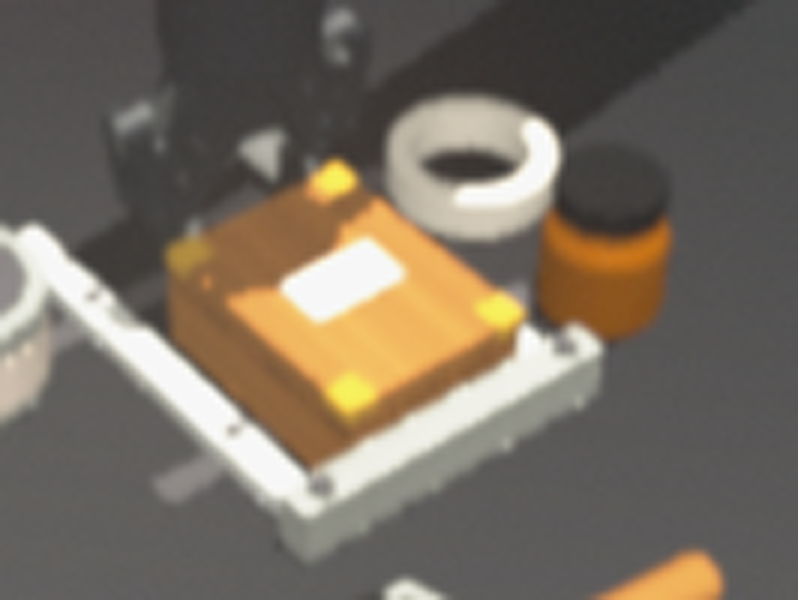

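The tool has stopped at lane y=81.1 mm, just where home predicts, and the force rose to 13 N. The box edge meets the stop along its full width. Backing straight off, then up and away.

```bash
python3 -m jog '[[[0,-0.006,0,0,-0.4],[0,-0.02,0,0,-0.4],[0,-0.035,0,0,-0.4],[-0.03,-0.04,0,0,-0.4],[-0.07,-0.05,0,0,-0.4],[-0.11,-0.08,0,0,-0.4],[-0.15,-0.12,0,0,-0.4],[-0.18,-0.16,0,0,-0.4],[-0.2,-0.2,0,0,-0.4],[-0.2,-0.24,-0.03,0,-0.4],[-0.2,-0.28,-0.06,0,-0.4],[-0.2,-0.3,-0.08,0,-0.4]]]'
python3 -m jog '[[[0,0,0,0,-0.4],[0,0,0,0,-0.4]]]'
python3 - <<'E'
from h import *
from station import ctrl,imaging
z=np.load("pics/l0.npz");l=z["l"]
d=imaging.get_image("top"); np.savez("pics/top11.npz",**d)
b,r=boxfit(d,place_b:=np.array([l[0]-np.sin(l[2])*.157,l[1]+np.cos(l[2])*.157,l[2]]));print(inlane(l,b).round(4),r.tolist())
cv2.imwrite("pics/t11.png",cv2.resize(d["color"][95:215,155:315,::-1],(800,600),interpolation=2))
d=imaging.get_image("scene"); cv2.imwrite("pics/s11.png",cv2.resize(d["color"][:,:,::-1],(800,600),interpolation=2))
E
```

```text
t: 17.7
tool_pos: [0.4738, -0.212, 0.2242]
tool_rot: [0.085, 1.574, -0.096]
contact_force: [0.9, 0.4, 0.3]
opening: 0.0598
t: 17.9
tool_pos: [0.4734, -0.2129, 0.2245]
tool_rot: [0.087, 1.573, -0.098]
contact_force: [0.7, -0.1, 0.4]
opening: 0.06
[-0.0026  0.1541  0.0005] [[0.59, 1.02], [-0.49, 0.74], [-0.44, -1.01], [0.34, -0.73]]
```

View pics/t11.png

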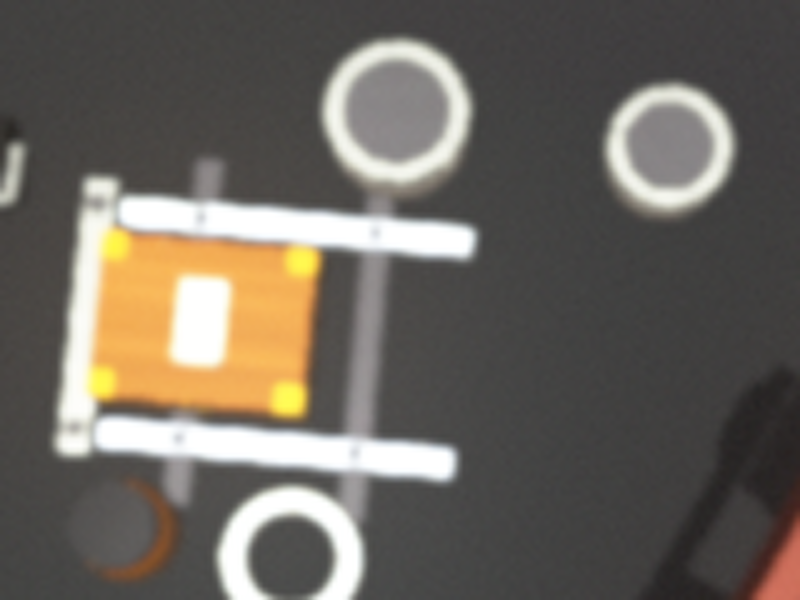

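View pics/s11.png

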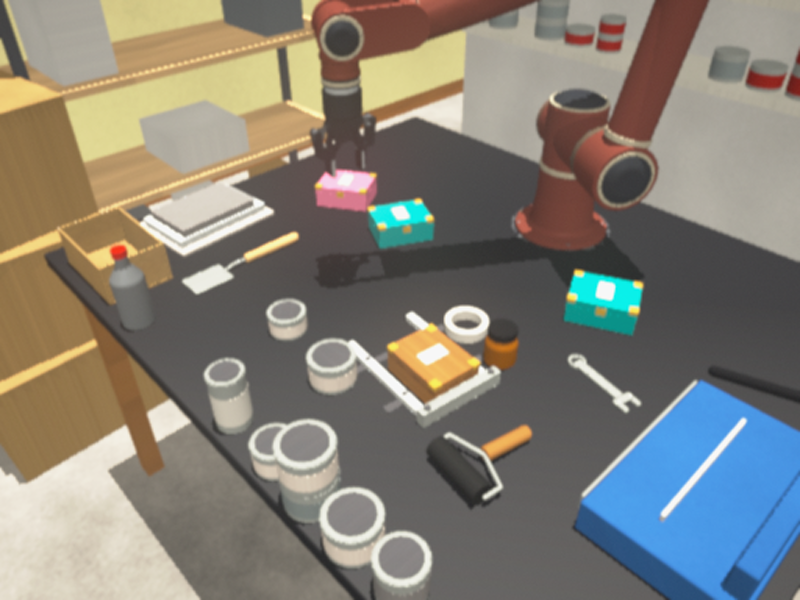

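From above the box lies square and centred between the rails, its left edge on the stop at column ~97. The mask fit gives y=154 rather than 157, probably because the brass and the stop blur together. I'll check for a gap with the wrist camera from above.

```bash
python3 -m jog '[[[0,0.03,0.01,0,-0.4],[0,0.065,0.02,0,-0.4],[0,0.1,0.035,0,-0.4],[0,0.135,0.05,0,-0.4],[0,0.17,0.06,0,-0.4],[0,0.205,0.07,0,-0.4],[0,0.24,0.08,0,-0.4],[0,0.27,0.08,0,-0.4],[0,0.29,0.08,0,-0.4],[0,0.3,0.08,0,-0.4],[0,0.3,0.08,0,-0.4]]]'
python3 - <<'E'
from h import *
from station import ctrl,imaging
l=np.load("pics/l0.npz")["l"];print(lanepos(ctrl.get_obs(),l))
d=imaging.get_image("wrist"); np.savez("pics/w12.npz",**d);cv2.imwrite("pics/w12.png",cv2.resize(d["color"][:,:,::-1],(800,600),interpolation=2))
E
```

```text
t: 19.1
tool_pos: [0.5883, 0.0789, 0.2216]
tool_rot: [0.083, 1.574, -0.093]
contact_force: [-0.2, -0.6, -0.2]
opening: 0.0596
[-0.0004  0.0813  0.2216]
```

View pics/w12.png

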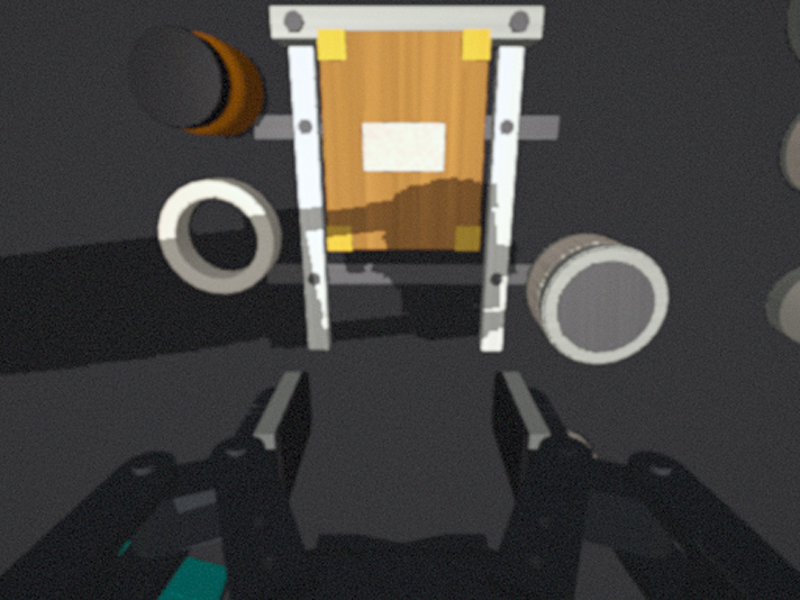

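Run:
```python
import cv2,numpy as np
c=np.load("pics/w12.npz")["color"][:,:,::-1]
cv2.imwrite("pics/w12a.png",cv2.resize(c[0:100,165:355],(760,400),interpolation=2))
cv2.imwrite("pics/w12b.png",cv2.resize(c[140:240,165:355],(760,400),interpolation=2))
```

```text
(no output)
```

View pics/w12a.png

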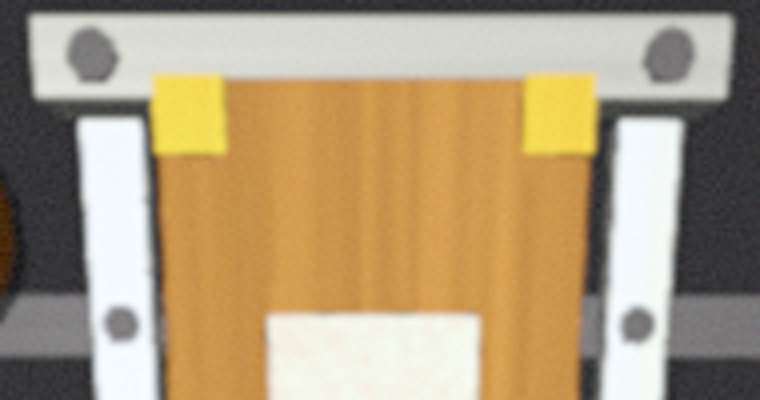

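View pics/w12b.png

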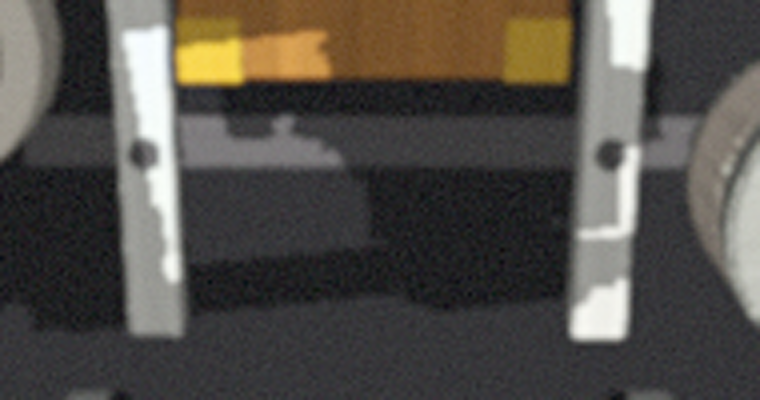

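Run:
```python
from h import *
l0=np.load("pics/l0.npz")["l"];d=dict(np.load("pics/w12.npz"))
L=[(-.085,.222,.03),(.085,.222,.03),(-.085,.24,.03),(.085,.24,.03),(-.078,.22,.014),(-.062,.22,.014),(.062,.22,.014),(.078,.22,.014)]
a=uv([(36,100),(730,100),(30,15),(733,15),(80,118),(143,118),(618,118),(684,118)],4,(165,0))
L+= [(-.078,0,.014),(-.062,0,.014),(.062,0,.014),(.078,0,.014)]
a=np.r_[a,uv([(130,338),(184,336),(570,340),(630,340)],4,(165,140))]
l,r=fit(d,L,a,l0);print(l,r.tolist())
bp=np.r_[uv([(597,75)],4,(165,0)),uv([(571,84),(178,84)],4,(165,140)),uv([(153,75)],4,(165,0))]
b,r=fit(d,BOX,bp,[l[0],l[1]+.157,l[2]]);print(inlane(l,b).round(4),r.tolist())
for u in bp:
    P=pix(d,u,.055);print(inlane(l,[P[0],P[1],0])[:2].round(4))
```

```text
[ 0.58169446 -0.00188074 -0.11332987] [[-0.03, -0.38], [-0.47, -0.33], [-0.13, -0.05], [0.54, -0.04], [-0.02, 0.45], [-0.33, 0.45], [0.78, 0.49], [-0.23, 0.5], [0.36, -0.4], [-0.5, 0.13], [1.17, -0.61], [-1.15, -0.58]]
[-0.0016  0.1568  0.0014] [[-0.18, 0.47], [-1.04, -0.75], [0.99, -0.81], [0.23, 0.61]]
[0.0485 0.2222]
[0.0496 0.091 ]
[-0.0526  0.0908]
[-0.0518  0.2222]
```

The wrist view puts the box at x=-1.6 mm, y=156.8 mm, yaw 0.001, with its front edge at the stop face (222 mm). The hand hovers clear at 0.22 m and the bystanders look unmoved. Handing in.

Run:
```python
import numpy as np
a=np.load("pics/top0.npz")["color"].astype(int);b=np.load("pics/top11.npz")["color"].astype(int)
for n,(x,y) in dict(tin_b=(450,194),tin_a=(366,184),tape=(333,322),jar=(280,313),brayer=(215,215),wrench=(202,355)).items():
    u,v=int(x*.64),int(y*.64);print(n,abs(a-b)[v-18:v+18,u-18:u+18].mean().round(2))
from station import ctrl
print(ctrl.finish_job())
```

```text
tin_b 1.6
tin_a 2.57
tape 2.38
jar 3.0
brayer 2.27
wrench 1.59
the job is handed in; nothing more can be done
None
```

The type box is home against the stop, and I handed the job in at about 19 s of the 58 s allowed. I pushed it sideways into line with both open fingers, then down the lane by its back end with the fingertips above rail height.

**Last checks**
- **Box position:** the wrist view put the box at x = -1.6 mm, y = 156.8 mm, yaw 0.001 rad. Its front edge was at the stop face, and about 10 mm was free on each side.
- **Contact with the stop:** at the end the tool stopped moving and the push force rose to about 13 N. The hand was then raised to 0.22 m with no contact force.
- **Bystanders:** the tins, jar, tape, brayer and wrench looked unchanged between the first and last top pictures. The spatula was only checked by eye in the scene view.

**Disagreements**
- **Lengthwise:** a colour-mask fit in the top view gave y = 154 mm. I put that down to blur between the brass corners and the stop, and trusted the wrist view and tool position, which agree on 157 mm.
- **Sideways:** at the lane's mouth, the scene and top views differed by about 4 mm on the box's sideways position. The later wrist view showed it centred.

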